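# Find the heavy side of a coil-winder flywheel and hold it down

### The job

The black flywheel on the truing stand has a lead weight moulded in somewhere out of sight. By hand, roll the top of the wheel a good quarter turn away from the robot and let go so that it swings back and stops by itself, then do the same rolling the top towards the robot, and from that work out where the heavy side is. Finish still holding it, pinching the rim firmly and not letting go, with the wheel at rest and its heavy side straight down so that I can stick a balance weight on the light side; leave the other things on the bench alone.

Things in the scene. Friction and masses are not known exactly. Their poses are not given: they have to be found in the camera images.
- stand: fixed truing stand: aluminium base plate 130 (x) x 110 (y) x 12 mm with two steel uprights 22 mm wide (x), 10 mm thick, 126 mm high, centred 42 mm either side of the middle along y. The wheel turns between them on an axle along the stand's y; +x is the side away from the robot (give or take the yaw). Origin: centre of the underside, z up
- axle (a point): the wheel's centre on the axle, 115 mm above the bench; it does not turn; axes as the stand's. The greased bearing is stiff: let go from far over, the wheel swings back slowly (allow 2 to 3 s) without overshoot and stops on the side it came from, short of heavy side down by some 20 to 35 degrees: by the same angle from either side
- wheel: black disc of 110 mm diameter, 16 mm thick (a 28 mm hub stands out 8 mm on each face), upright, its top 170 mm above the bench with nothing over the upper rim: pinch it from above across its thickness. Origin: its centre, y along the axle. It turns endlessly about y; positive rotation moves its top to the stand's +x. Where the lead weight lies inside differs every time
- yellow_mark (a point): middle of the yellow bar on the wheel's rim, 55 mm from the axle (at the wheel's own +z), in mid thickness. Other bars follow each quarter turn: red (wheel's +x), blue (-z), white (-x). The colours tell nothing of where the weight is
- spool: white spool of solder standing on end, 54 mm diameter, 46 mm high; origin at the centre of its underside. Leave alone
- jar: small amber flux jar with black cap, 48 mm diameter, 50 mm high; origin at the centre of its underside. Leave alone
- boards: stack of four green circuit boards, 60 x 50 x 18 mm; origin at the centre of its underside. Leave alone
- pump: blue and silver solder sucker lying down, about 210 mm long along its x, 20 mm thick; origin under its middle. Leave alone
Mind the look-alikes: they are no part of the job. What is meant by the stand is not pink or purple, and is the larger of those in its own colour.

How it is judged:
By the outcome, as a careful person would: the job done as asked, in the order asked, and still so for the second after the job is handed in, while the arm keeps its last pose, push and grip.
It also fails if it takes over 64 s, if anything falls off the work surface, if the arm or the gripper's body presses on something with over 40 N, if the wrist force passes 120 N, or if a joint passes its speed limit or range.

### The arm

A 6-joint arm with a two-finger parallel gripper is mounted at the origin on the work surface. World frame = base frame: x ahead of the robot, y to its left, z up, the work surface at z = 0. Lengths are in m, angles in rad, forces in N, time in s.
With the tool pointing down it reaches from about 0.4 to 0.825 m from the base axis. Payload 7 kg.
Tool frame: the origin (TCP) lies midway between the tips of the shut fingers; the grasp point (between the pads) lies 19 mm behind it; z points along the fingers, y is the line along which they close (so a half turn about z gives the same grasp; the last joint's range is limited). The gripper opens to 88 mm and grips with 3 to 60 N. Pads are 19 mm wide; open, the fingers measure 130 mm over their backs; the gripper's body (78 mm by 193 mm) begins 47 mm behind the grasp point.
Start: joints at [-0.9, 0.359, 0.012, 0, -1.224, -0.288], TCP at [0.252, -0.626, 0.227] pointing down, gripper open.
Joint ranges: [-3.07, 3.07], [-1.43, 2.12], [-1.02, 1.25], [-3.03, 1.67], [-3.05, -0], [-3.03, 3.03]. Speed limits (rad/s): [2.39, 2.39, 3.01, 3.14, 3.14, 3.14].

### API

Orientations are given as [roll, pitch, yaw] about the fixed x, y, z axes, in that order (R = Rz(yaw) Ry(pitch) Rx(roll)).
In Python, from station import get_state, grab_frame, calibration, job_done, boxes_of, regions_of, spot_point gives the robot as it stands. The module is installed in compiled form; this text tells all that it offers.
- The arm moves only by the tool arm_command, never from a script. Its argument "commands" is a list of rows, each an object of numbers: "tx", "ty", "tz": the shift along the tool's x, y, z each as a share of 25 cm, from -1 to 1; "twist": the turn about the tool's z as a share of 180 degrees, from -1 to 1. A call has exactly 8 rows; each row is the pose to reach, as a shift and turn from the pose commanded when the call began, along the tool's axes at that moment, turning the shorter way round; what a row does not reach only later rows make up. A row lasts 1/12 s, in which the tool goes at most 41.7 mm and 7.16 degrees, less where a joint would pass 70% of its speed; a pose out of reach is approached as far as the arm can. A call with a number of a shift or a turn outside -1 to 1 is refused whole. A call with a gripper value outside its range is refused whole. "claw" is the opening, from 0 (shut) to 1 (fully open), set as the call begins (left out, the last holds). The fingers move at their own pace and stop on an object; "grip_force" is the grip in N (left out, the last holds). Time passes only in rows, so rows that repeat a pose let the fingers close, or fill a call up. It gives the time, the measured TCP pose, the force, the opening and the grip force at its end, in the units of the state.
- get_state(): the state, without advancing time (a new reading comes with each control period).
- grab_frame(name): name is "side" or "top" or "wrist"; returns the picture (400x640x3 uint8, red, green, blue); there is no depth.
- calibration(name): a dict with "camera_matrix" (3x3 intrinsics, pixels), "extrinsics" (4x4, takes a point from camera to world coordinates). Camera axes: x right, y down, z forward; pixel columns grow to the right and rows downward; lengths in m; the calibration is good to about 2 mm. A picture is of the moment at which its call begins: read the wrist's pose just before it. calibration takes no time and is no camera call; for the wrist camera it gives the pose at the moment of the call.
- job_done(): hands the job in; it is judged then, once.
Trained networks look in the newest picture that a camera, given by its name, has taken for a name from the list of things; names that differ only in an ending like _2 or _b are one class to them, and where a whole thing is asked for, a point or a joint stands for the part that bears it (a point fixed in the world has none). Each returns a list of dicts, best first, with "score" (0 to 1); they miss things now and then, are a little off and sometimes report something else, mostly with a low value. They report only what shows in the picture. A call takes as long as a camera call. They do not tell look-alikes from the thing itself.
- boxes_of(query, camera): "rect" ([left, top, right, bottom] in pixels, round what is visible of it).
- regions_of(query, camera): "region" (400x640 bool, what is visible of it) and "rect" ([left, top, right, bottom] in pixels, round what is visible of it).
- spot_point(query, camera): "uv" ([column, row] in pixels: a listed point, or the origin of a listed thing).
The state is a dict: "t": time; "q": joint angles; "qd": joint speeds; "joint_efforts": joint torques, N m; "eef_pos": TCP position; "ee_rot": TCP orientation; "force": force on the tool from outside, world axes, zero at the start; "moment": the same for the moment, N m; "width": finger opening in m; "gripper_force": force on a finger pad.
Only numpy, scipy, OpenCV 4.12 (cv2) and the standard library are available. Lean on these libraries where they do the work, as an engineer would, in place of code of your own. Each camera call takes 0.05 s, during which the arm holds its last target. There are 200 camera calls.

## Working session

There is one attempt and no reset: what is moved stays moved. The work goes in short steps, Python scripts to look and compute and a tool call to move; the robot and the scene stay as the last step left them, time stands still between calls to the robot, and variables do not carry over. Pictures are saved under pics/ and viewed, at most 10 in all, crops included, and the job is handed in when it is done.

Besides the shell and the picture viewer there is one more tool, called after "Request:" by a JSON object that holds its "fn" and its "kwargs", one argument or row to a line. arm_command: Moves the arm, as the interface text tells. Shift numbers are shares of 25 cm and turn numbers shares of 180 degrees, none past 1 either way. Its arguments: {"type":"object","properties":{"commands":{"type":"array"},"claw":{"type":"number"},"grip_force":{"type":"number"}},"required":["commands"]}

```bash
mkdir -p pics
cat > h.py <<'E'
import numpy as np, cv2
from station import *
def ray(cam,uv):
    c=calibration(cam);K=np.array(c["camera_matrix"]);T=np.array(c["extrinsics"])
    d=T[:3,:3]@np.linalg.solve(K,[uv[0],uv[1],1.]);return T[:3,3],d
def atz(cam,uv,z):
    o,d=ray(cam,uv);return o+d*(z-o[2])/d[2]
def proj(cam,p):
    c=calibration(cam);K=np.array(c["camera_matrix"]);T=np.linalg.inv(np.array(c["extrinsics"]))
    q=K@(T[:3,:3]@np.asarray(p)+T[:3,3]);return q[:2]/q[2]
def save(im,n): cv2.imwrite("pics/"+n,im[:,:,::-1])
E
python3 - <<'E'
from h import *
s=get_state();print({k:np.round(v,3) for k,v in s.items()})
a=grab_frame("top");b=grab_frame("side")
save(np.vstack([a,b])[:, :],"a0.png");im=cv2.imread("pics/a0.png");cv2.imwrite("pics/a.png",cv2.resize(im,(480,600)))
save(a,"top.png");save(b,"side.png")
for cam in("top","side"):
  for q in("stand","wheel"):
    print(cam,q,[(np.round(r["rect"]).tolist(),round(r["score"],2)) for r in boxes_of(q,cam)])
  for q in("axle","yellow_mark"):
    print(cam,q,[(np.round(r["uv"]).tolist(),round(r["score"],2)) for r in spot_point(q,cam)])
for c in("top","side"): print(calibration(c))
E
```

```text
{'t': np.float64(0.0), 'q': array([-0.9  ,  0.359,  0.011, -0.   , -1.224, -0.288]), 'qd': array([-0.   ,  0.   , -0.002,  0.002,  0.   , -0.002]), 'joint_efforts': array([-0.0000e+00, -5.8272e+01,  2.9304e+01,  6.9970e+00,  7.0000e-03,
       -0.0000e+00]), 'eef_pos': array([ 0.252, -0.626,  0.226]), 'ee_rot': array([ 3.14 , -0.   , -2.759]), 'force': array([ 0.448,  0.141, -0.195]), 'moment': array([-0.004,  0.01 , -0.006]), 'gripper_force': np.float64(0.0), 'width': np.float64(0.087)}
top stand [([303.0, 252.0, 339.0, 290.0], 0.96), ([369.0, 255.0, 402.0, 289.0], 0.96), ([334.0, 185.0, 374.0, 238.0], 0.93)]
top wheel [([343.0, 185.0, 369.0, 231.0], 0.92), ([381.0, 256.0, 397.0, 289.0], 0.81), ([312.0, 257.0, 331.0, 287.0], 0.65), ([248.0, 141.0, 273.0, 187.0], 0.57)]
top axle [([260.0, 164.0], 0.62), ([318.0, 266.0], 0.59), ([387.0, 271.0], 0.57), ([353.0, 206.0], 0.56)]
top yellow_mark [([257.0, 156.0], 0.81), ([358.0, 231.0], 0.78), ([325.0, 267.0], 0.76), ([391.0, 272.0], 0.71)]
side stand [([314.0, 156.0, 361.0, 212.0], 0.93), ([240.0, 209.0, 300.0, 276.0], 0.89), ([375.0, 162
[... 613 characters left out ...]
   ]]), 'extrinsics': array([[ 0.03071794, -0.98631583,  0.1619799 ,  0.39850668],
       [-0.99951904, -0.02962172,  0.00917885, -0.00710712],
       [-0.00425512, -0.16218395, -0.98675137,  1.2045145 ],
       [ 0.        ,  0.        ,  0.        ,  1.        ]])}
{'camera_matrix': array([[392.57067099,   0.        , 327.52878522],
       [  0.        , 392.57067099, 189.98964815],
       [  0.        ,   0.        ,   1.        ]]), 'extrinsics': array([[-0.94548854, -0.23852087,  0.22171878,  0.33838327],
       [-0.32547512,  0.71477408, -0.61900239,  0.66933152],
       [-0.01083385, -0.65742361, -0.75344331,  0.94589358],
       [ 0.        ,  0.        ,  0.        ,  1.        ]])}
```

View pics/top.png

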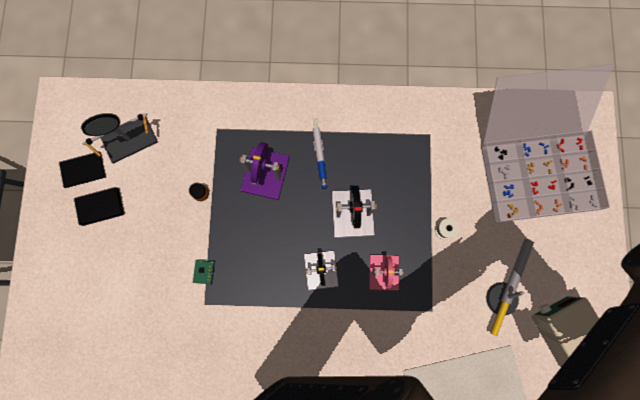

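View pics/side.png

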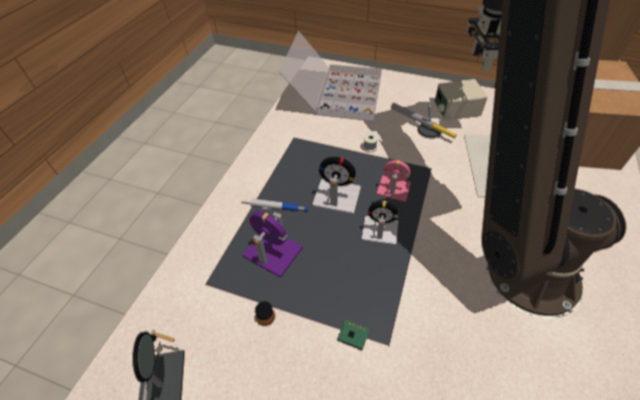

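Candidates: the large aluminium stand with black wheel at top (354,210) / side (338,185); a smaller aluminium one at top (321,268); a pink one at top (385,271); a purple one at top (264,170). By the description it is the first.

Run:
```python
from h import *
a=grab_frame("top");b=grab_frame("side")
A=cv2.resize(a[175:250,315:390],(400,400),interpolation=cv2.INTER_CUBIC);B=cv2.resize(b[145:220,300:375],(400,400),interpolation=cv2.INTER_CUBIC)
save(np.hstack([A,B]),"crop.png")
# plate outline
hsv=cv2.cvtColor(a,cv2.COLOR_RGB2HSV);m=((hsv[:,:,1]<50)&(hsv[:,:,2]>150)).astype(np.uint8);w=np.zeros_like(m);w[180:245,328:380]=m[180:245,328:380]
n,l,st,c=cv2.connectedComponentsWithStats(w)
pts=np.argwhere(w>0)[:,::-1].astype(float)
P=np.array([atz("top",p,0.012)[:2] for p in pts])
r=cv2.minAreaRect((P*1000).astype(np.float32));print("plate",r,len(P))
wb=[r for r in boxes_of("wheel","top")][0]["rect"]
for z in(.115,.17):print(z,atz("top",((wb[0]+wb[2])/2,(wb[1]+wb[3])/2),z))
print("axle side",atz("side",(338,173),.115),"top",atz("top",(353,206),.115))
for u in [(338,173)]:pass
for q,cams in(("yellow_mark",("top","side")),("axle",("top","side"))):
  print(q,[(c,[np.round(x["uv"],1).tolist() for x in spot_point(q,c)]) for c in cams])
print(get_state()["t"])
```

```text
plate ((583.46435546875, -92.26960754394531), (129.17062377929688, 116.08355712890625), 4.797946453094482) 1224
0.115 [0.68985068 0.16242054 0.115     ]
0.17 [0.67514328 0.15386258 0.17      ]
axle side [ 0.57532213 -0.0851924   0.115     ] top [ 0.58436601 -0.08330337  0.115     ]
yellow_mark [('top', [[387.0, 269.5], [257.2, 156.4], [321.6, 270.8]]), ('side', [[265.3, 214.3], [384.3, 201.6], [396.7, 160.1], [351.2, 180.4]])]
axle [('top', [[353.1, 205.6], [259.6, 166.0], [388.0, 271.1], [321.3, 270.3]]), ('side', [[267.9, 228.9], [384.8, 209.4], [395.6, 168.8], [337.4, 170.2]])]
0.85
```

View pics/crop.png

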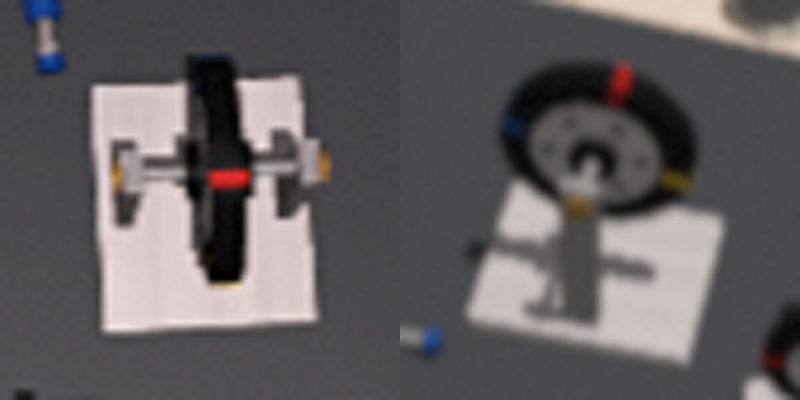

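The crop confirms it: big aluminium plate, black wheel, red bar on top (side 342,161), yellow towards the robot (side 351,179), blue away. Yaw about +4.7°, axle near (0.584, -0.087). Moving over it.

Request:
{"fn": "arm_command", "kwargs": {
  "commands": [
    {"tx": -0.12, "ty": 0.09, "tz": -0.03},
    {"tx": -0.25, "ty": 0.19, "tz": -0.06},
    {"tx": -0.38, "ty": 0.28, "tz": -0.09},
    {"tx": -0.5, "ty": 0.38, "tz": -0.12},
    {"tx": -0.63, "ty": 0.47, "tz": -0.15},
    {"tx": -0.75, "ty": 0.56, "tz": -0.18},
    {"tx": -0.88, "ty": 0.66, "tz": -0.2},
    {"tx": -1, "ty": 0.75, "tz": -0.2}
  ],
  "claw": 0.6,
  "grip_force": 20
}}

```text
invalid input
```

Request:
{"fn": "arm_command", "kwargs": {
  "commands": [
    {"tx": -0.13, "ty": 0.09, "tz": 0, "twist": 0.012},
    {"tx": -0.27, "ty": 0.19, "tz": 0, "twist": 0.024},
    {"tx": -0.4, "ty": 0.28, "tz": 0, "twist": 0.036},
    {"tx": -0.53, "ty": 0.38, "tz": 0, "twist": 0.048},
    {"tx": -0.66, "ty": 0.47, "tz": 0, "twist": 0.06},
    {"tx": -0.78, "ty": 0.56, "tz": 0, "twist": 0.072},
    {"tx": -0.9, "ty": 0.66, "tz": 0, "twist": 0.084},
    {"tx": -1, "ty": 0.75, "tz": 0, "twist": 0.096}
  ]
}}

```text
t: 1.52
eef_pos: [0.415, -0.3569, 0.2268]
ee_rot: [-3.141, 0.001, -3.062]
force: [0.5, -0.5, 0.3]
width: 0.0875
gripper_force: 0.0
```

Run:
```python
from h import *
s=get_state();print(s["t"],s["eef_pos"],s["ee_rot"],s["q"])
print("red top",atz("top",(358.1,208.4),.17))
w=grab_frame("wrist");save(w,"w1.png")
for q in("wheel","stand"):print(q,[(np.round(r["rect"]).tolist(),round(r["score"],2)) for r in boxes_of(q,"wrist")])
for q in("axle","yellow_mark"):print(q,[(np.round(r["uv"]).tolist(),round(r["score"],2)) for r in spot_point(q,"wrist")])
```

```text
1.5167 [ 0.41498097 -0.35685372  0.22682994] [-3.14134712e+00  7.13280799e-04 -3.06179557e+00] [-3.52246670e-01  1.48435423e-01 -2.71237435e-01 -8.29181372e-05
 -1.15037292e+00 -1.13871885e+00]
red top [ 0.56947028 -0.09188255  0.17      ]
wheel [([488.0, 162.0, 548.0, 247.0], 0.94)]
stand [([578.0, 150.0, 639.0, 235.0], 0.88), ([476.0, 256.0, 487.0, 278.0], 0.64), ([438.0, 136.0, 552.0, 248.0], 0.59)]
axle [([513.0, 202.0], 0.66)]
yellow_mark [([540.0, 221.0], 0.73)]
```

View pics/w1.png

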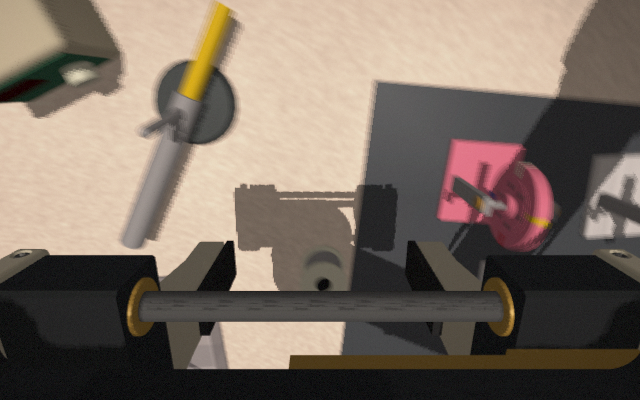

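The wrist view at 1.5 s shows only the pink stand (497,195); the first call was refused (apparently every row needs all four numbers), so I'm still 0.3 m short.

Request:
{"fn": "arm_command", "kwargs": {
  "commands": [
    {"tx": -0.1, "ty": 0.13, "tz": -0.04, "twist": 0},
    {"tx": -0.2, "ty": 0.26, "tz": -0.08, "twist": 0},
    {"tx": -0.3, "ty": 0.39, "tz": -0.12, "twist": 0},
    {"tx": -0.4, "ty": 0.52, "tz": -0.16, "twist": 0},
    {"tx": -0.5, "ty": 0.65, "tz": -0.16, "twist": 0},
    {"tx": -0.6, "ty": 0.78, "tz": -0.16, "twist": 0},
    {"tx": -0.68, "ty": 0.9, "tz": -0.16, "twist": 0},
    {"tx": -0.75, "ty": 1.0, "tz": -0.16, "twist": 0}
  ],
  "claw": 0.6,
  "grip_force": 20
}}

```text
t: 2.43
eef_pos: [0.5816, -0.0936, 0.2664]
ee_rot: [-3.142, -0.0, -3.061]
force: [-0.2, -0.6, 0.5]
width: 0.0527
gripper_force: 0.0
```

Run:
```python
from h import *
s=get_state();print(s["t"],s["eef_pos"],s["ee_rot"],s["width"])
w=grab_frame("wrist");save(w,"w2.png")
for q in("wheel","stand"):print(q,[(np.round(r["rect"]).tolist(),round(r["score"],2)) for r in boxes_of(q,"wrist")])
for q in("axle","yellow_mark"):print(q,[(np.round(r["uv"]).tolist(),round(r["score"],2)) for r in spot_point(q,"wrist")])
for p in([.5835,-.091,.17],[.5835,-.091,.115],s["eef_pos"]):print(p,proj("wrist",p))
```

```text
2.4333 [ 0.58164597 -0.09364883  0.26639925] [-3.14154177e+00 -6.79422104e-06 -3.06122763e+00] 0.05268218177858457
wheel [([405.0, 0.0, 471.0, 58.0], 0.8), ([284.0, 121.0, 367.0, 241.0], 0.76), ([534.0, 245.0, 591.0, 293.0], 0.72), ([225.0, 0.0, 254.0, 36.0], 0.68)]
stand [([376.0, 0.0, 483.0, 69.0], 0.93), ([269.0, 98.0, 384.0, 240.0], 0.91), ([458.0, 194.0, 588.0, 291.0], 0.74), ([213.0, 0.0, 293.0, 55.0], 0.59)]
axle [([324.0, 180.0], 0.92), ([438.0, 1.0], 0.63)]
yellow_mark [([329.0, 123.0], 0.58)]
[0.5835, -0.091, 0.17] [324.74032504 205.03089404]
[0.5835, -0.091, 0.115] [324.01259581 185.5502099 ]
[ 0.58164597 -0.09364883  0.26639925] [322.23635995 263.35111325]
```

View pics/w2.png

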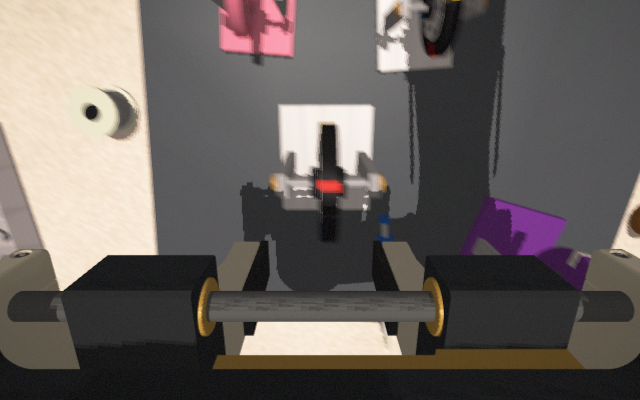

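The wrist view shows our wheel centred at column 329, upright and parallel to the fingers' plane; red bar at (329,186), uprights at rows ~184.

```bash
cat >> h.py <<'E'
# model: axle at A, wheel frame yaw; th = rotation, yellow dir=(sin th, cos th) in stand x,z
Y=0.082
def mark(A,th,k,r=.055,off=0):
    # k:0 yellow,1 red,2 blue,3 white
    a=th+np.pi/2*k
    ex=np.array([np.cos(Y),np.sin(Y),0]);ey=np.array([-np.sin(Y),np.cos(Y),0])
    return np.asarray(A)+r*(np.sin(a)*ex+np.cos(a)*np.array([0,0,1]))+off*ey
E
python3 - <<'E'
from h import *
print(atz("wrist",(329,186),.168),atz("wrist",(326.5,184),.115),atz("wrist",(329,123.5),.12), atz("wrist",(329,240),.13))
A=[.584,-.089,.115]
for d in(-75,-80,-85,-90,-95,-100,-105,-110):print(d,[np.round(proj("top",mark(A,np.radians(d),k))) for k in(0,1,2)],[np.round(proj("side",mark(A,np.radians(d),k))) for k in(0,1,2)],np.round(proj("wrist",mark(A,np.radians(d),1))))
E
```

```text
[ 0.56834315 -0.0889432   0.168     ] [ 0.58181065 -0.08880877  0.115     ] [ 0.52571152 -0.09155504  0.12      ] [ 0.63178237 -0.08239915  0.13      ]
-75 [array([357., 226.]), array([357., 197.]), array([353., 187.])] [array([354., 171.]), array([331., 158.]), array([318., 172.])] [327. 222.]
-80 [array([357., 227.]), array([357., 199.]), array([354., 186.])] [array([354., 172.]), array([332., 158.]), array([318., 171.])] [327. 217.]
-85 [array([357., 227.]), array([357., 201.]), array([354., 186.])] [array([354., 174.]), array([334., 158.]), array([318., 169.])] [327. 211.]
-90 [array([357., 228.]), array([357., 202.]), array([354., 185.])] [array([354., 175.]), array([336., 158.]), array([317., 168.])] [327. 206.]
-95 [array([356., 228.]), array([357., 204.]), array([354., 185.])] [array([354., 176.]), array([337., 158.]), array([317., 167.])] [327. 200.]
-100 [array([356., 228.]), array([357., 206.]), array([354., 185.])] [array([354., 177.]), array([339., 159.]), array([318., 166.])] [327. 194.]
-105 [array([356., 228.]), array([357., 208.]), array([354., 185.])] [array([353., 178.]), array([341., 159.]), array([318., 165.])] [327. 188.]
-110 [array([356., 227.]), array([357., 210.]), array([354., 185.])] [array([353., 179.]), array([342., 160.]), array([318., 164.])] [327. 182.]
```

θ₀ ≈ -106° (yellow towards robot, a little below). Axle ≈ (0.582,-0.0885). Pinch the rim 60° to the robot side, then roll away ~130°.

Request:
{"fn": "arm_command", "kwargs": {
  "commands": [
    {"tx": 0.1, "ty": 0.02, "tz": 0.08, "twist": 0},
    {"tx": 0.163, "ty": 0.02, "tz": 0.22, "twist": 0},
    {"tx": 0.163, "ty": 0.02, "tz": 0.36, "twist": 0},
    {"tx": 0.163, "ty": 0.02, "tz": 0.48, "twist": 0},
    {"tx": 0.163, "ty": 0.02, "tz": 0.56, "twist": 0},
    {"tx": 0.163, "ty": 0.02, "tz": 0.588, "twist": 0},
    {"tx": 0.163, "ty": 0.02, "tz": 0.588, "twist": 0},
    {"tx": 0.163, "ty": 0.02, "tz": 0.588, "twist": 0}
  ]
}}

```text
t: 3.35
eef_pos: [0.54, -0.0938, 0.1205]
ee_rot: [-3.141, 0.001, -3.061]
force: [0.4, -0.2, 0.4]
width: 0.0522
gripper_force: 0.0
```

Request:
{"fn": "arm_command", "kwargs": {
  "commands": [
    {"tx": 0, "ty": 0, "tz": 0, "twist": 0},
    {"tx": 0, "ty": 0, "tz": 0, "twist": 0},
    {"tx": 0, "ty": 0, "tz": 0, "twist": 0},
    {"tx": 0, "ty": 0, "tz": 0, "twist": 0},
    {"tx": 0, "ty": 0, "tz": 0, "twist": 0},
    {"tx": 0, "ty": 0, "tz": 0, "twist": 0},
    {"tx": 0, "ty": 0, "tz": 0, "twist": 0},
    {"tx": 0, "ty": 0, "tz": 0, "twist": 0}
  ],
  "claw": 0,
  "grip_force": 20
}}

```text
t: 4.02
eef_pos: [0.5396, -0.0929, 0.1198]
ee_rot: [-3.141, 0.0, -3.06]
force: [-0.9, -2.2, 2.2]
width: 0.016
gripper_force: 20.0
```

Run:
```python
from h import *
import sys
# arc table: shifts in shares from alpha0, radius .047
for a0,seq in((-60,(-52,-44,-36,-28,-20,-12,-4,4)),(4,(12,20,28,36,44,52,60,68))):
  f=lambda a:.047*np.array([np.sin(np.radians(a)),np.cos(np.radians(a))])
  print([tuple(np.round([-(f(a)-f(a0))[0]/.25,-(f(a)-f(a0))[1]/.25],3)) for a in seq])
s=get_state();print(s["t"],s["eef_pos"],s["force"],s["width"],s["gripper_force"])
```

```text
[(np.float64(-0.015), np.float64(-0.022)), (np.float64(-0.032), np.float64(-0.041)), (np.float64(-0.052), np.float64(-0.058)), (np.float64(-0.075), np.float64(-0.072)), (np.float64(-0.099), np.float64(-0.083)), (np.float64(-0.124), np.float64(-0.09)), (np.float64(-0.15), np.float64(-0.094)), (np.float64(-0.176), np.float64(-0.094))]
[(np.float64(-0.026), np.float64(0.004)), (np.float64(-0.051), np.float64(0.011)), (np.float64(-0.075), np.float64(0.022)), (np.float64(-0.097), np.float64(0.035)), (np.float64(-0.117), np.float64(0.052)), (np.float64(-0.135), np.float64(0.072)), (np.float64(-0.15), np.float64(0.094)), (np.float64(-0.161), np.float64(0.117))]
4.0167 [ 0.53963818 -0.09294237  0.11978285] [-0.94827383 -2.20787028  2.15159861] 0.01601108503748606 19.999884366989136
```

Gripped at 16 mm, 20 N, low lateral force. Roll away.

Request:
{"fn": "arm_command", "kwargs": {
  "commands": [
    {"tx": -0.015, "ty": 0, "tz": -0.022, "twist": 0},
    {"tx": -0.032, "ty": 0, "tz": -0.041, "twist": 0},
    {"tx": -0.052, "ty": 0, "tz": -0.058, "twist": 0},
    {"tx": -0.075, "ty": 0, "tz": -0.072, "twist": 0},
    {"tx": -0.099, "ty": 0, "tz": -0.083, "twist": 0},
    {"tx": -0.124, "ty": 0, "tz": -0.09, "twist": 0},
    {"tx": -0.15, "ty": 0, "tz": -0.094, "twist": 0},
    {"tx": -0.176, "ty": 0, "tz": -0.094, "twist": 0}
  ]
}}

```text
t: 4.68
eef_pos: [0.5814, -0.0896, 0.1433]
ee_rot: [-3.142, -0.005, -3.061]
force: [-8.8, -2.2, 3.8]
width: 0.016
gripper_force: 20.0
```

Request:
{"fn": "arm_command", "kwargs": {
  "commands": [
    {"tx": -0.026, "ty": 0, "tz": 0.004, "twist": 0},
    {"tx": -0.051, "ty": 0, "tz": 0.011, "twist": 0},
    {"tx": -0.075, "ty": 0, "tz": 0.022, "twist": 0},
    {"tx": -0.097, "ty": 0, "tz": 0.035, "twist": 0},
    {"tx": -0.117, "ty": 0, "tz": 0.052, "twist": 0},
    {"tx": -0.135, "ty": 0, "tz": 0.072, "twist": 0},
    {"tx": -0.15, "ty": 0, "tz": 0.094, "twist": 0},
    {"tx": -0.161, "ty": 0, "tz": 0.117, "twist": 0}
  ]
}}

```text
t: 5.35
eef_pos: [0.625, -0.086, 0.1158]
ee_rot: [-3.141, 0.002, -3.06]
force: [-3.7, -1.2, 9.2]
width: 0.0159
gripper_force: 20.0
```

```bash
cat >> h.py <<'E'
A0=[.582,-.0885,.115]
def tracks(cam):
    "visible coloured blobs near the wheel: name -> uv (rim outer)"
    im=grab_frame(cam);hsv=cv2.cvtColor(im,cv2.COLOR_RGB2HSV);out={}
    c=proj(cam,A0);R=max(np.linalg.norm(proj(cam,mark(A0,t,0))-c) for t in np.arange(0,6.3,.3))*1.35
    yy,xx=np.mgrid[:400,:640];near=np.hypot(xx-c[0],yy-c[1])<R
    H,S,V=[hsv[:,:,i].astype(int) for i in range(3)]
    for n,k,m in(("yellow",0,(H>20)&(H<34)&(S>110)&(V>70)),("red",1,((H<6)|(H>174))&(S>140)&(V>80)),("blue",2,(H>100)&(H<125)&(S>120)&(V>60))):
        m=(m&near).astype(np.uint8);N,l,st,ce=cv2.connectedComponentsWithStats(m)
        out[n]=[(k,ce[i],int(st[i,4])) for i in range(1,N) if st[i,4]>=3]
    return im,out
def angle(cam,k,uv):
    # bar mid at r~.050
    ths=np.radians(np.arange(-180,180,1.))
    e=[np.linalg.norm(proj(cam,mark(A0,t,k,.052))-uv) for t in ths];i=int(np.argmin(e));return np.degrees(ths[i]),e[i]
def look(cams=("top","side"),name=None):
    for cam in cams:
        im,o=tracks(cam)
        for n,L in o.items():
            for k,uv,a in L:print(cam,n,np.round(uv,1),a,"th=%.0f err=%.1f"%angle(cam,k,uv))
        if name:
            c=proj(cam,A0).astype(int);save(cv2.resize(im[c[1]-35:c[1]+35,c[0]-35:c[0]+35],(400,400),interpolation=cv2.INTER_CUBIC),f"{name}_{cam}.png")
    print("t",get_state()["t"])
E
python3 - <<'E'
from h import *
look(("side","top"))
s=get_state();print(s["eef_pos"],s["force"],s["width"],s["gripper_force"])
E
```

```text
side yellow [334.2 159. ] 20 th=7 err=0.4
top yellow [356.7 198.8] 19 th=13 err=0.4
t 5.45
[ 0.62539185 -0.08589306  0.11491288] [ 0.37976287 -2.27180836 -0.8794942 ] 0.015755233755063353 20.00033587217331
```

Wheel turned to θ≈+10° (≈116° rolled). Let go, then lift clear and watch.

Request:
{"fn": "arm_command", "kwargs": {
  "commands": [
    {"tx": 0, "ty": 0, "tz": 0, "twist": 0},
    {"tx": 0, "ty": 0, "tz": 0, "twist": 0},
    {"tx": 0, "ty": 0, "tz": 0, "twist": 0},
    {"tx": 0, "ty": 0, "tz": 0, "twist": 0},
    {"tx": 0, "ty": 0, "tz": -0.06, "twist": 0},
    {"tx": 0, "ty": 0, "tz": -0.16, "twist": 0},
    {"tx": 0, "ty": 0, "tz": -0.28, "twist": 0},
    {"tx": 0, "ty": 0, "tz": -0.4, "twist": 0}
  ],
  "claw": 0.6
}}

```text
t: 6.12
eef_pos: [0.6231, -0.0859, 0.2146]
ee_rot: [-3.142, -0.001, -3.06]
force: [1.3, 0.5, 0.3]
width: 0.0523
gripper_force: 0.0
```

Request:
{"fn": "arm_command", "kwargs": {
  "commands": [
    {"tx": 0, "ty": 0, "tz": 0, "twist": 0},
    {"tx": 0, "ty": 0, "tz": 0, "twist": 0},
    {"tx": 0, "ty": 0, "tz": 0, "twist": 0},
    {"tx": 0, "ty": 0, "tz": 0, "twist": 0},
    {"tx": 0, "ty": 0, "tz": 0, "twist": 0},
    {"tx": 0, "ty": 0, "tz": 0, "twist": 0},
    {"tx": 0, "ty": 0, "tz": 0, "twist": 0},
    {"tx": 0, "ty": 0, "tz": 0, "twist": 0}
  ]
}}

```text
t: 6.78
eef_pos: [0.6234, -0.0859, 0.2133]
ee_rot: [-3.142, -0.001, -3.06]
force: [0.1, 0.2, -0.1]
width: 0.0525
gripper_force: 0.0
```

Request:
{"fn": "arm_command", "kwargs": {
  "commands": [
    {"tx": 0, "ty": 0, "tz": 0, "twist": 0},
    {"tx": 0, "ty": 0, "tz": 0, "twist": 0},
    {"tx": 0, "ty": 0, "tz": 0, "twist": 0},
    {"tx": 0, "ty": 0, "tz": 0, "twist": 0},
    {"tx": 0, "ty": 0, "tz": 0, "twist": 0},
    {"tx": 0, "ty": 0, "tz": 0, "twist": 0},
    {"tx": 0, "ty": 0, "tz": 0, "twist": 0},
    {"tx": 0, "ty": 0, "tz": 0, "twist": 0}
  ]
}}

```text
t: 7.45
eef_pos: [0.6235, -0.0859, 0.2138]
ee_rot: [3.142, 0.0, -3.06]
force: [-0.2, -0.7, 0.8]
width: 0.0525
gripper_force: 0.0
```

Run:
```python
from h import *
look(("side","wrist"))
s=get_state();print(s["eef_pos"],s["force"],s["width"],s["gripper_force"])
```

```text
side yellow [352.  168.2] 19 th=-61 err=0.3
side red [327.  158.7] 11 th=-59 err=0.6
wrist yellow [319.6  78.3] 192 th=-109 err=0.6
wrist red [320.2 201.3] 215 th=20 err=0.2
wrist blue [388.  199.5] 126 th=-149 err=67.7
wrist blue [385.8 223.9] 148 th=-111 err=66.0
t 7.55
[ 0.62350481 -0.08593157  0.21381211] [0.60471185 0.66063311 0.02926927] 0.0526311379888739 0.0
```

Request:
{"fn": "arm_command", "kwargs": {
  "commands": [
    {"tx": 0, "ty": 0, "tz": 0, "twist": 0},
    {"tx": 0, "ty": 0, "tz": 0, "twist": 0},
    {"tx": 0, "ty": 0, "tz": 0, "twist": 0},
    {"tx": 0, "ty": 0, "tz": 0, "twist": 0},
    {"tx": 0, "ty": 0, "tz": 0, "twist": 0},
    {"tx": 0, "ty": 0, "tz": 0, "twist": 0},
    {"tx": 0, "ty": 0, "tz": 0, "twist": 0},
    {"tx": 0, "ty": 0, "tz": 0, "twist": 0}
  ]
}}

```text
t: 8.22
eef_pos: [0.6235, -0.0859, 0.2138]
ee_rot: [-3.142, -0.0, -3.06]
force: [0.1, 0.6, -0.1]
width: 0.0525
gripper_force: 0.0
```

Request:
{"fn": "arm_command", "kwargs": {
  "commands": [
    {"tx": 0, "ty": 0, "tz": 0, "twist": 0},
    {"tx": 0, "ty": 0, "tz": 0, "twist": 0},
    {"tx": 0, "ty": 0, "tz": 0, "twist": 0},
    {"tx": 0, "ty": 0, "tz": 0, "twist": 0},
    {"tx": 0, "ty": 0, "tz": 0, "twist": 0},
    {"tx": 0, "ty": 0, "tz": 0, "twist": 0},
    {"tx": 0, "ty": 0, "tz": 0, "twist": 0},
    {"tx": 0, "ty": 0, "tz": 0, "twist": 0}
  ]
}}

```text
t: 8.88
eef_pos: [0.6235, -0.0859, 0.2138]
ee_rot: [3.142, -0.0, -3.06]
force: [-0.9, 0.1, -0.4]
width: 0.0526
gripper_force: 0.0
```

Run:
```python
from h import *
look(("side","top","wrist"),"r1")
save(grab_frame("wrist"),"r1w.png")
a=cv2.imread("pics/r1_side.png");b=cv2.imread("pics/r1_top.png");cv2.imwrite("pics/r1.png",np.hstack([a,b]))
```

```text
side yellow [351.7 168.3] 24 th=-61 err=0.0
side red [327.  158.9] 10 th=-59 err=0.4
top yellow [357.1 223.2] 17 th=-60 err=0.1
top red [355.8 191.9] 18 th=-54 err=0.3
wrist yellow [319.7  78. ] 193 th=-69 err=0.5
wrist red [320.1 200.9] 235 th=20 err=0.2
wrist blue [388.  199.5] 126 th=-149 err=67.7
wrist blue [385.8 223.9] 148 th=-111 err=66.0
t 9.0333
```

View pics/r1.png

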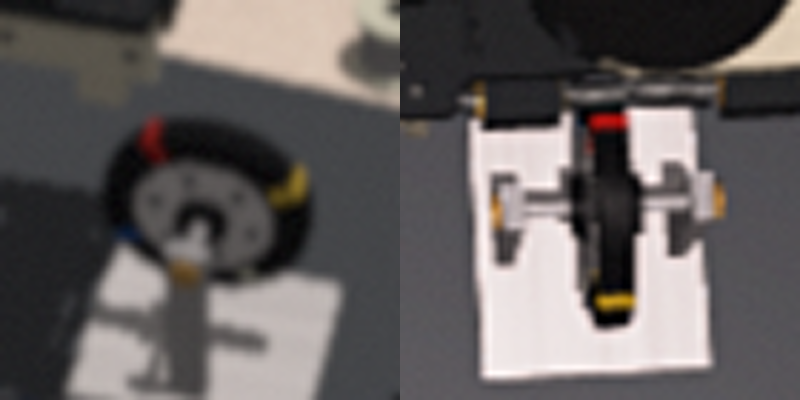

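First stop: red up-left, yellow towards the robot and raised (side crop); θ₁ ≈ -60° from both cameras. Now go down on the far side and roll back towards the robot.

Request:
{"fn": "arm_command", "kwargs": {
  "commands": [
    {"tx": 0, "ty": 0, "tz": 0.1, "twist": 0},
    {"tx": 0, "ty": 0, "tz": 0.22, "twist": 0},
    {"tx": 0, "ty": 0, "tz": 0.33, "twist": 0},
    {"tx": 0, "ty": 0, "tz": 0.38, "twist": 0},
    {"tx": 0, "ty": 0, "tz": 0.38, "twist": 0},
    {"tx": 0, "ty": 0, "tz": 0.38, "twist": 0},
    {"tx": 0, "ty": 0, "tz": 0.38, "twist": 0},
    {"tx": 0, "ty": 0, "tz": 0.38, "twist": 0}
  ]
}}

```text
t: 9.75
eef_pos: [0.6246, -0.0859, 0.1205]
ee_rot: [-3.141, 0.003, -3.06]
force: [-0.7, -0.4, 1.3]
width: 0.0523
gripper_force: 0.0
```

Request:
{"fn": "arm_command", "kwargs": {
  "commands": [
    {"tx": 0, "ty": 0, "tz": 0, "twist": 0},
    {"tx": 0, "ty": 0, "tz": 0, "twist": 0},
    {"tx": 0, "ty": 0, "tz": 0, "twist": 0},
    {"tx": 0, "ty": 0, "tz": 0, "twist": 0},
    {"tx": 0, "ty": 0, "tz": 0, "twist": 0},
    {"tx": 0, "ty": 0, "tz": 0, "twist": 0},
    {"tx": 0, "ty": 0, "tz": 0, "twist": 0},
    {"tx": 0, "ty": 0, "tz": 0, "twist": 0}
  ],
  "claw": 0,
  "grip_force": 25
}}

```text
t: 10.42
eef_pos: [0.6236, -0.0861, 0.1188]
ee_rot: [-3.141, -0.0, -3.06]
force: [0.1, -0.7, 1.5]
width: 0.0159
gripper_force: 25.0
```

Request:
{"fn": "arm_command", "kwargs": {
  "commands": [
    {"tx": 0.015, "ty": 0, "tz": -0.022, "twist": 0},
    {"tx": 0.032, "ty": 0, "tz": -0.041, "twist": 0},
    {"tx": 0.052, "ty": 0, "tz": -0.058, "twist": 0},
    {"tx": 0.075, "ty": 0, "tz": -0.072, "twist": 0},
    {"tx": 0.099, "ty": 0, "tz": -0.083, "twist": 0},
    {"tx": 0.124, "ty": 0, "tz": -0.09, "twist": 0},
    {"tx": 0.15, "ty": 0, "tz": -0.094, "twist": 0},
    {"tx": 0.176, "ty": 0, "tz": -0.094, "twist": 0}
  ]
}}

```text
t: 11.08
eef_pos: [0.5831, -0.0894, 0.1435]
ee_rot: [-3.141, 0.007, -3.06]
force: [11.0, -2.2, -3.5]
width: 0.0158
gripper_force: 25.0
```

Request:
{"fn": "arm_command", "kwargs": {
  "commands": [
    {"tx": 0.028, "ty": 0, "tz": 0.004, "twist": 0},
    {"tx": 0.056, "ty": 0, "tz": 0.013, "twist": 0},
    {"tx": 0.082, "ty": 0, "tz": 0.025, "twist": 0},
    {"tx": 0.105, "ty": 0, "tz": 0.041, "twist": 0},
    {"tx": 0.126, "ty": 0, "tz": 0.061, "twist": 0},
    {"tx": 0.144, "ty": 0, "tz": 0.084, "twist": 0},
    {"tx": 0.158, "ty": 0, "tz": 0.109, "twist": 0},
    {"tx": 0.168, "ty": 0, "tz": 0.136, "twist": 0}
  ]
}}

```text
t: 11.75
eef_pos: [0.5405, -0.0929, 0.1112]
ee_rot: [-3.141, 0.007, -3.059]
force: [-1.1, -0.7, 13.9]
width: 0.0157
gripper_force: 25.0
```

Run:
```python
from h import *
look(("side","top"))
s=get_state();print(s["eef_pos"],s["force"],s["width"],s["gripper_force"])
```

```text
side yellow [338.3 184.7] 3 th=-172 err=0.8
side blue [334.2 158.2] 5 th=-173 err=0.5
t 11.85
[ 0.53974915 -0.09295523  0.1099608 ] [ 2.57781313 -1.35297817  3.90012952] 0.015910960007032172 24.99960422515869
```

Request:
{"fn": "arm_command", "kwargs": {
  "commands": [
    {"tx": 0.002, "ty": 0, "tz": 0.005, "twist": 0},
    {"tx": 0.004, "ty": 0, "tz": 0.01, "twist": 0},
    {"tx": 0.005, "ty": 0, "tz": 0.015, "twist": 0},
    {"tx": 0.006, "ty": 0, "tz": 0.018, "twist": 0},
    {"tx": 0.006, "ty": 0, "tz": 0.018, "twist": 0},
    {"tx": 0.006, "ty": 0, "tz": 0.018, "twist": 0},
    {"tx": 0.006, "ty": 0, "tz": 0.018, "twist": 0},
    {"tx": 0.006, "ty": 0, "tz": 0.018, "twist": 0}
  ]
}}

```text
t: 12.52
eef_pos: [0.5386, -0.0931, 0.1062]
ee_rot: [-3.141, 0.005, -3.059]
force: [-0.1, -0.5, 11.5]
width: 0.016
gripper_force: 25.0
```

Run:
```python
from h import *
look(("side",),"s2")
s=get_state();print(s["eef_pos"],s["force"],s["width"],s["gripper_force"])
```

```text
t 12.5667
[ 0.53856657 -0.09307897  0.10616366] [-1.62387372 -0.93598535 12.36035382] 0.01577710176301638 24.99973475933075
```

View pics/s2_side.png

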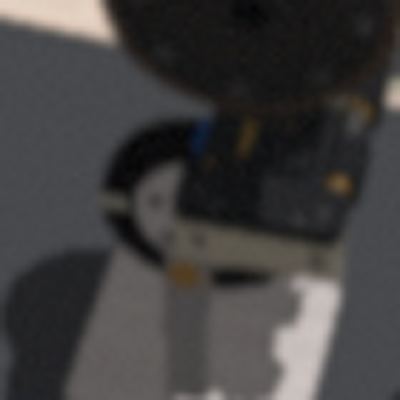

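Side crop: white bar on the far side (115,202), blue near the top (200,135): θ ≈ -175°, rolled ~115°. Let go.

Request:
{"fn": "arm_command", "kwargs": {
  "commands": [
    {"tx": 0, "ty": 0, "tz": 0, "twist": 0},
    {"tx": 0, "ty": 0, "tz": 0, "twist": 0},
    {"tx": 0, "ty": 0, "tz": 0, "twist": 0},
    {"tx": 0, "ty": 0, "tz": 0, "twist": 0},
    {"tx": 0, "ty": 0, "tz": -0.06, "twist": 0},
    {"tx": 0, "ty": 0, "tz": -0.16, "twist": 0},
    {"tx": 0, "ty": 0, "tz": -0.28, "twist": 0},
    {"tx": 0, "ty": 0, "tz": -0.4, "twist": 0}
  ],
  "claw": 0.6
}}

```text
t: 13.23
eef_pos: [0.5356, -0.0931, 0.2042]
ee_rot: [-3.141, -0.002, -3.06]
force: [0.6, -0.2, 0.4]
width: 0.0524
gripper_force: 0.0
```

Request:
{"fn": "arm_command", "kwargs": {
  "commands": [
    {"tx": -0.05, "ty": 0, "tz": -0.1, "twist": 0},
    {"tx": -0.05, "ty": 0, "tz": -0.2, "twist": 0},
    {"tx": -0.05, "ty": 0, "tz": -0.2, "twist": 0},
    {"tx": -0.05, "ty": 0, "tz": -0.2, "twist": 0},
    {"tx": -0.05, "ty": 0, "tz": -0.2, "twist": 0},
    {"tx": -0.05, "ty": 0, "tz": -0.2, "twist": 0},
    {"tx": -0.05, "ty": 0, "tz": -0.2, "twist": 0},
    {"tx": -0.05, "ty": 0, "tz": -0.2, "twist": 0}
  ]
}}

```text
t: 13.9
eef_pos: [0.5483, -0.0921, 0.2529]
ee_rot: [-3.141, -0.002, -3.06]
force: [-0.4, -1.0, 0.2]
width: 0.0524
gripper_force: 0.0
```

Request:
{"fn": "arm_command", "kwargs": {
  "commands": [
    {"tx": 0, "ty": 0, "tz": 0, "twist": 0},
    {"tx": 0, "ty": 0, "tz": 0, "twist": 0},
    {"tx": 0, "ty": 0, "tz": 0, "twist": 0},
    {"tx": 0, "ty": 0, "tz": 0, "twist": 0},
    {"tx": 0, "ty": 0, "tz": 0, "twist": 0},
    {"tx": 0, "ty": 0, "tz": 0, "twist": 0},
    {"tx": 0, "ty": 0, "tz": 0, "twist": 0},
    {"tx": 0, "ty": 0, "tz": 0, "twist": 0}
  ]
}}

```text
t: 14.57
eef_pos: [0.5487, -0.092, 0.2538]
ee_rot: [-3.142, -0.0, -3.06]
force: [0.1, 0.8, 0.3]
width: 0.0523
gripper_force: 0.0
```

Request:
{"fn": "arm_command", "kwargs": {
  "commands": [
    {"tx": 0, "ty": 0, "tz": 0, "twist": 0},
    {"tx": 0, "ty": 0, "tz": 0, "twist": 0},
    {"tx": 0, "ty": 0, "tz": 0, "twist": 0},
    {"tx": 0, "ty": 0, "tz": 0, "twist": 0},
    {"tx": 0, "ty": 0, "tz": 0, "twist": 0},
    {"tx": 0, "ty": 0, "tz": 0, "twist": 0},
    {"tx": 0, "ty": 0, "tz": 0, "twist": 0},
    {"tx": 0, "ty": 0, "tz": 0, "twist": 0}
  ]
}}

```text
t: 15.23
eef_pos: [0.5488, -0.092, 0.2538]
ee_rot: [-3.142, 0.0, -3.06]
force: [-0.6, -0.2, 0.1]
width: 0.0526
gripper_force: 0.0
```

Run:
```python
from h import *
look(("side","top"))
```

```text
side yellow [351.7 178.7] 7 th=-112 err=0.5
t 15.3333
```

Request:
{"fn": "arm_command", "kwargs": {
  "commands": [
    {"tx": 0, "ty": 0, "tz": 0, "twist": 0},
    {"tx": 0, "ty": 0, "tz": 0, "twist": 0},
    {"tx": 0, "ty": 0, "tz": 0, "twist": 0},
    {"tx": 0, "ty": 0, "tz": 0, "twist": 0},
    {"tx": 0, "ty": 0, "tz": 0, "twist": 0},
    {"tx": 0, "ty": 0, "tz": 0, "twist": 0},
    {"tx": 0, "ty": 0, "tz": 0, "twist": 0},
    {"tx": 0, "ty": 0, "tz": 0, "twist": 0}
  ]
}}

```text
t: 16.0
eef_pos: [0.5488, -0.092, 0.2538]
ee_rot: [3.142, -0.0, -3.06]
force: [0.4, -0.1, -0.3]
width: 0.0527
gripper_force: 0.0
```

Run:
```python
from h import *
look(("side","top","wrist"),"r2")
save(grab_frame("wrist"),"r2w.png")
a=cv2.imread("pics/r2_side.png");b=cv2.imread("pics/r2_top.png");cv2.imwrite("pics/r2.png",np.hstack([a,b]))
print(get_state()["eef_pos"])
```

```text
side yellow [352.  178.8] 6 th=-111 err=0.2
wrist yellow [320. 159.] 17 th=-103 err=4.8
wrist red [320. 229.] 189 th=-104 err=0.3
wrist blue [381.  240.5] 4 th=-47 err=60.8
t 16.15
[ 0.54877383 -0.0920345   0.25382959]
```

View pics/r2.png

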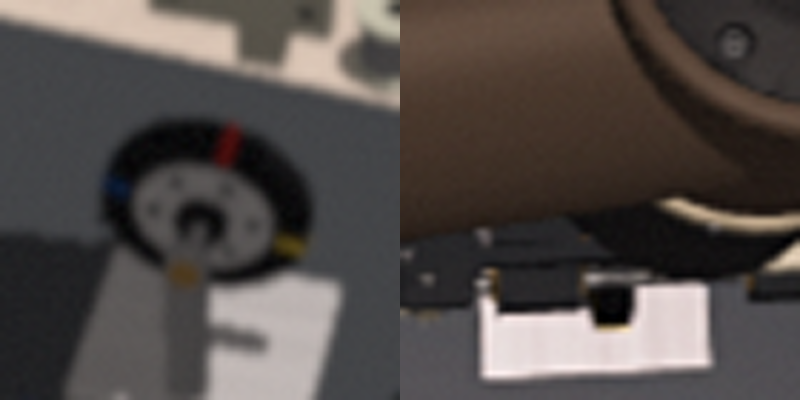

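Second stop: red slightly robot-side of top, yellow robot-side a bit low, blue far side (side crop). Joint fit of both stops from the near-face bars:

Run:
```python
from h import *
from scipy.optimize import least_squares
c=proj("side",A0).astype(int)
px=lambda p:c-35+(np.array(p)+.5)*.175-.5
obs=[({0:(289,189),1:(153,141),2:(125,233)}),({0:(290,243),1:(229,146),2:(118,186)})]
def res(p,full=False):
    out=[]
    for i,o in enumerate(obs):
        for k,uv in o.items():out+=list(proj("side",mark(A0,p[i],k,p[4],.008))+p[2:4]-px(uv))
    return out
s=least_squares(res,[-1.05,-1.87,0,0,.05]);print(np.degrees(s.x[:2]),s.x[2:],np.round(s.fun,2))
# wrist red, held at the two stops; r2: yellow hidden
for f,cam in(("r2w.png","wrist"),):
  im=cv2.imread("pics/"+f);
from itertools import product
for A in([.582,-.0885,.115],[.584,-.0885,.115]):
  ths=np.radians(np.arange(-120,-85,1.));e=[np.linalg.norm(proj("wrist",mark(A,t,1,.055))-[322,229]) for t in ths];print(A,np.degrees(ths[int(np.argmin(e))]))
```

```text
[ -58.30430984 -103.09962806] [ 0.86095395 -1.05496269  0.04891108] [-0.51  0.21  0.32  0.68  0.33 -0.25  0.94 -0.11 -0.36  0.47 -0.72 -1.  ]
[0.582, -0.0885, 0.115] -105.00000000000001
[0.584, -0.0885, 0.115] -107.0
```

Stops at θ₁≈-59.5°, θ₂≈-105° → heavy side down at θ≈-82° (δ≈23°, within the stated 20–35°). Pinch the far rim at +50° and roll away 23°.

Request:
{"fn": "arm_command", "kwargs": {
  "commands": [
    {"tx": -0.15, "ty": 0, "tz": 0, "twist": 0},
    {"tx": -0.281, "ty": 0, "tz": 0.05, "twist": 0},
    {"tx": -0.281, "ty": 0, "tz": 0.2, "twist": 0},
    {"tx": -0.281, "ty": 0, "tz": 0.34, "twist": 0},
    {"tx": -0.281, "ty": 0, "tz": 0.45, "twist": 0},
    {"tx": -0.281, "ty": 0, "tz": 0.51, "twist": 0},
    {"tx": -0.281, "ty": 0, "tz": 0.51, "twist": 0},
    {"tx": -0.281, "ty": 0, "tz": 0.51, "twist": 0}
  ]
}}

```text
t: 16.87
eef_pos: [0.6186, -0.0865, 0.1259]
ee_rot: [-3.141, -0.002, -3.06]
force: [-0.2, -0.3, 1.4]
width: 0.0529
gripper_force: 0.0
```

Request:
{"fn": "arm_command", "kwargs": {
  "commands": [
    {"tx": 0, "ty": 0, "tz": 0, "twist": 0},
    {"tx": 0, "ty": 0, "tz": 0, "twist": 0},
    {"tx": 0, "ty": 0, "tz": 0, "twist": 0},
    {"tx": 0, "ty": 0, "tz": 0, "twist": 0},
    {"tx": 0, "ty": 0, "tz": 0, "twist": 0},
    {"tx": 0, "ty": 0, "tz": 0, "twist": 0},
    {"tx": 0, "ty": 0, "tz": 0, "twist": 0},
    {"tx": 0, "ty": 0, "tz": 0, "twist": 0}
  ],
  "claw": 0,
  "grip_force": 30
}}

```text
t: 17.53
eef_pos: [0.619, -0.0865, 0.1267]
ee_rot: [-3.141, 0.0, -3.06]
force: [-0.4, -1.3, 2.0]
width: 0.0159
gripper_force: 30.0
```

Run:
```python
from h import *
look(("side","top","wrist"))
s=get_state();print(s["eef_pos"],s["force"],s["width"])
```

```text
side yellow [351.7 178.8] 6 th=-112 err=0.5
side red [341.1 159.6] 16 th=-105 err=0.6
top red [357.5 207.8] 29 th=-102 err=0.6
wrist red [320. 189.] 986 th=71 err=0.5
wrist blue [406.9 236.2] 233 th=-175 err=86.2
t 17.6833
[ 0.61896997 -0.08645182  0.12666934] [-0.00694842 -0.52884489  3.41464719] 0.015542293137272576
```

Request:
{"fn": "arm_command", "kwargs": {
  "commands": [
    {"tx": -0.005, "ty": 0, "tz": 0.007, "twist": 0},
    {"tx": -0.01, "ty": 0, "tz": 0.014, "twist": 0},
    {"tx": -0.015, "ty": 0, "tz": 0.021, "twist": 0},
    {"tx": -0.021, "ty": 0, "tz": 0.032, "twist": 0},
    {"tx": -0.028, "ty": 0, "tz": 0.044, "twist": 0},
    {"tx": -0.032, "ty": 0, "tz": 0.055, "twist": 0},
    {"tx": -0.036, "ty": 0, "tz": 0.066, "twist": 0},
    {"tx": -0.036, "ty": 0, "tz": 0.066, "twist": 0}
  ]
}}

```text
t: 18.35
eef_pos: [0.6285, -0.0857, 0.1108]
ee_rot: [-3.141, 0.001, -3.06]
force: [-0.2, -0.4, 7.8]
width: 0.0159
gripper_force: 30.0
```

Run:
```python
from h import *
look(("side","top","wrist"),"f1")
s=get_state();print(s["eef_pos"],s["force"],s["width"])
a=cv2.imread("pics/f1_side.png");b=cv2.imread("pics/f1_top.png");cv2.imwrite("pics/f1.png",np.hstack([a,b]))
```

```text
side yellow [353.2 174.2] 9 th=-87 err=0.4
side red [334.4 158.6] 18 th=-84 err=0.2
top red [356.7 200.4] 25 th=-82 err=0.2
wrist yellow [319.8  40.9] 101 th=-85 err=11.4
wrist red [320.1 231.9] 1116 th=36 err=0.6
wrist blue [412.5 233.4] 259 th=-173 err=91.6
t 18.5
[ 0.6285036  -0.08568018  0.11083959] [-0.51049482 -0.3563424   6.89084658] 0.016119575586356353
```

View pics/f1.png

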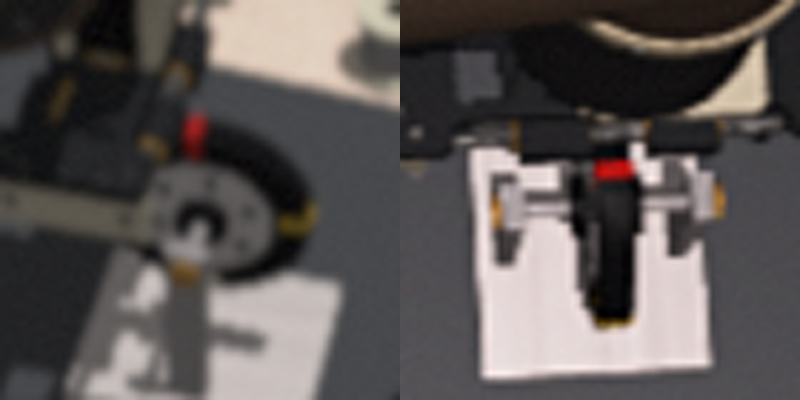

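Held at rest: red just past the top, yellow towards the robot. Against the same readings at the two stops, the midpoint is ~2° further away; nudge and firm up the grip.

Request:
{"fn": "arm_command", "kwargs": {
  "commands": [
    {"tx": -0.001, "ty": 0, "tz": 0.003, "twist": 0},
    {"tx": -0.002, "ty": 0, "tz": 0.007, "twist": 0},
    {"tx": -0.002, "ty": 0, "tz": 0.007, "twist": 0},
    {"tx": -0.002, "ty": 0, "tz": 0.007, "twist": 0},
    {"tx": -0.002, "ty": 0, "tz": 0.007, "twist": 0},
    {"tx": -0.002, "ty": 0, "tz": 0.007, "twist": 0},
    {"tx": -0.002, "ty": 0, "tz": 0.007, "twist": 0},
    {"tx": -0.002, "ty": 0, "tz": 0.007, "twist": 0}
  ]
}}

```text
t: 19.17
eef_pos: [0.629, -0.0857, 0.1095]
ee_rot: [-3.141, 0.002, -3.06]
force: [-1.5, -0.3, 10.3]
width: 0.0155
gripper_force: 30.0
```

Request:
{"fn": "arm_command", "kwargs": {
  "commands": [
    {"tx": 0, "ty": 0, "tz": 0, "twist": 0},
    {"tx": 0, "ty": 0, "tz": 0, "twist": 0},
    {"tx": 0, "ty": 0, "tz": 0, "twist": 0},
    {"tx": 0, "ty": 0, "tz": 0, "twist": 0},
    {"tx": 0, "ty": 0, "tz": 0, "twist": 0},
    {"tx": 0, "ty": 0, "tz": 0, "twist": 0},
    {"tx": 0, "ty": 0, "tz": 0, "twist": 0},
    {"tx": 0, "ty": 0, "tz": 0, "twist": 0}
  ],
  "grip_force": 40
}}

```text
t: 19.83
eef_pos: [0.629, -0.0857, 0.1095]
ee_rot: [-3.141, 0.002, -3.06]
force: [-1.7, -0.1, 10.1]
width: 0.0157
gripper_force: 40.0
```

Run:
```python
from h import *
look(("side","top","side","top"))
s=get_state();print(s["eef_pos"],s["force"],s["width"],s["gripper_force"])
```

```text
side yellow [353.6 173.8] 12 th=-85 err=0.1
side red [334.2 158.4] 18 th=-83 err=0.3
top red [357.  199.8] 23 th=-80 err=0.6
side yellow [353.6 173.8] 12 th=-85 err=0.1
side red [334.3 158.2] 17 th=-83 err=0.5
top red [357.  199.8] 23 th=-80 err=0.6
t 20.0333
[ 0.62902789 -0.08562321  0.10952449] [-1.42050723 -1.45919599  9.0364154 ] 0.015360198360473847 40.0018572807312
```

The readings (-85, -83, -80) now lie within 1–2° of the midpoints (-86, -82, -78). Wheel at rest, held at 40 N.

```bash
python3 -c "
from station import *
print(job_done())"
```

```text
the job is handed in; nothing more can be done
None
```

I rolled the wheel about 115° each way and let it swing back. It stopped about 23° short of heavy side down from either side, so I'm holding it at rest, pinched at 40 N on the far rim. The heavy side is straight down to within about 2° by the cameras, the red bar is about 8° past the top on the far side, and the job is handed in.

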